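# Set the tilting handset stand and dock the order handset

### The arm

A 7-joint arm with a two-finger parallel gripper is mounted at the origin on a cart in front of the work surface, level with it; the furniture and walls round the work are solid. World frame = base frame: x ahead of the robot, y to its left, z up, the work surface at z = 0. Lengths are in m, angles in rad, forces in N, time in s.
With the tool pointing down it reaches from about 0.4 to 0.85 m from the base axis. Payload 10.4 kg.
Tool frame: the origin (TCP) lies midway between the tips of the shut fingers; the grasp point (between the pads) lies 19 mm behind it; z points along the fingers, x is the direction in which the jaws open and shut, and the axes are right-handed (so a half turn about z gives the same grasp; the last joint's range is limited). The gripper opens to 85 mm and grips with 20 to 120 N. Pads are 22 mm wide; open, the fingers measure 114 mm over their backs; the gripper's body (76 mm by 85 mm) begins 54 mm behind the grasp point. The pads swing forward as they close: fully open they stand 13 mm farther back than shut.
Start: joints at [-1.207, 0.332, -0.065, 1.46, 0.022, 1.35, -0.088], TCP at [0.236, 0.579, 0.231] pointing down, gripper open.
Joint ranges: [-2.6, 2.6], [-0.5, 2.12], [-1.47, 1.34], [0.16, 2.42], [-1.27, 4.41], [0.06, 2.06], [-2.6, 2.6]. Speed limits (rad/s): [2.22, 2.22, 2.79, 2.79, 3.14, 3.14, 3.14].

### API

Orientations are given as a unit quaternion [x, y, z, w].
In Python, from workcell import monitor, eyes, ticket, models gives the robot as it stands.
- The arm moves only by the tool servo_tool, never from a script. Its argument "motion" is a list of rows, each a list of 7 numbers: the opening, from 0 (shut) to 1 (fully open), then the shift along the tool's x, y, z in m, then the turn, a rotation vector about the tool's x, y, z in degrees. In form: [[fingers, tx, ty, tz, rx, ry, rz], ...]. A call has 1 to 20 rows; each row is the pose to reach, as a shift and turn from the pose commanded when the call began, along the tool's axes at that moment; what a row does not reach only later rows make up. A row lasts 1/8 s, in which the tool goes at most 62.5 mm and 10.7 degrees, less where a joint would pass 70% of its speed; a pose out of reach is approached as far as the arm can. A call with a gripper value outside its range is refused whole. The fingers move at their own pace and stop on an object; "grip_force" is the grip in N (left out, the last holds). Time passes only in rows, so rows that repeat a pose let the fingers close. It gives the time, the measured TCP pose, the force and the opening at its end, in the units of the state.
- monitor.get_obs(): the state, without advancing time (a new reading comes with each control period).
- eyes.camera(name): name is "side" or "top"; returns (picture, depth): 480x640x3 uint8, blue, green, red; 480x640 float32, m along the optical axis (not along the pixel's ray), 0 where there is no reading.
- eyes.camera_info(name): a dict with "intrinsics" (3x3 intrinsics, pixels), "extrinsics" (4x4, takes a point from world to camera coordinates). Camera axes: x right, y down, z forward; pixel columns grow to the right and rows downward; lengths in m; the calibration is good to about 2 mm. A picture is of the moment at which its call begins. camera_info takes no time and is no camera call.
- ticket.hand_in(): hands the job in, once; it reports no verdict.
Trained networks look in the newest picture that a camera, given by its name, has taken for a name from the list of things; names that differ only in an ending like _2 or _b are one class to them, and where a whole thing is asked for, a point or a joint stands for the part that bears it (a point fixed in the world has none). Each returns a list of dicts, best first, with "confidence" (0 to 1); they miss things now and then, are a little off and sometimes report something else, mostly with a low value. They report only what shows in the picture. A call takes as long as a camera call. They do not tell look-alikes from the thing itself.
- models.boxes_of(camera, thing): "point" ([x, y, z] in m, in the coordinates of the camera as it stood for that picture, good to about 4 mm: the middle of the surface that is visible of it).
The state is a dict: "clock": time; "joint_pos": joint angles; "joint_velocities": joint speeds; "tau": joint torques, N m; "position": TCP position; "ee_rot": TCP orientation; "ft_force": force on the tool from outside, world axes, zero at the start; "torque": the same for the moment, N m; "grip_width": opening from 0.0 (shut) to 1.0 (fully open).
Only numpy, scipy, OpenCV 4.12 (cv2) and the standard library are available. Lean on these libraries where they do the work, as an engineer would, in place of code of your own. Each camera call takes 0.05 s, during which the arm holds its last target. There are 200 camera calls.

### The job

The plate of the small tilting stand stands too steep: push it back to 30 degrees above level, let go of it and see that it stays there by itself. Then lay the black order handset on the plate, screen up, lengthwise along the plate and centred across it, back flat on the plate and one end (either one) touching the lip; lay it down gently, without dropping it, so that the plate keeps its 30 degrees. Leave everything else on the counter where it is.

Things in the scene. Friction and masses are not known exactly. Their poses are not given: they have to be found in the camera images.
- stand: Aluminium stand screwed to the counter: foot 130 (x) x 100 (y) x 8 mm, two upright cheeks, 74 mm over their outsides (82 mm over the hinge nuts) and 109 mm high, with a cross web between them, carrying the hinge. Origin under the centre of the foot; z up, x from the front of the stand (where the lip is) to its back. The hinge axis runs along y, 35 mm in front of the origin (x = -35 mm) and 100 mm up.
- rest_plate (a joint): Angle of the plate above level, rad: 0 level (pointing to the stand's +x), 1.48 nearly upright (stop); its face looks up and to the front. Stiff friction hinge without spring: it stays where it is left and turns once the moment about it passes about 0.6 N m (some 4.5 N square to the plate near its top). The plate weighs 150 g.
- plate_hinge (a point): Point on the hinge axis, mid-width. Axes turn with the plate: x up along it, y across, z out of its face. The plate is an aluminium strip 46 mm wide and 8 mm thick, from 14 mm below this axis to 150 mm above it along its length; its face is 16 mm in front of the axis.
- plate_seat (a point): Point on the plate's face, mid-width, 67 mm up from the lip's inner side, 57 mm up from the hinge axis: the centre of the handset's back belongs here. Axes: x up along the plate, y across, z out of its face. The lip at the plate's lower end is 46 mm wide, 4 mm thick and stands 16 mm out of the face.
- plate_top (a point): Point on the front of the round bar along the plate's top edge, level with the plate's face, mid-width, 152 mm from the hinge axis along the plate. Same axes. The bar is 12 mm thick and 72 mm long in y.
- handset: Black order handset, flat slab 134 (x) x 64 (y) x 14 mm (z), 0.18 kg (varies), dark screen on its upper side; lies on the counter screen up. Origin at the centre of its back (underside); x along its length, z out of the screen. It is wider than the plate, so it overhangs 9 mm on each side.
- counter_bell: Chrome counter bell, 72 mm across, 58 mm high; a bystander. Origin at the centre of its underside.
- stamp: Wooden hand stamp, 34x46x67 mm; a bystander. Origin at the centre of its underside.
- ink_pad: Closed black ink pad, 64x90x14 mm; a bystander. Origin at the centre of its underside.
- card_terminal: Card terminal with keys, 170x76x36 mm; a bystander. Origin at the centre of its underside.
- cocoa_shaker: Cocoa shaker, 44 mm across, 90 mm high; a bystander. Origin at the centre of its underside.
- espresso_cup: White espresso cup with handle, 60x85x56 mm; a bystander. Origin at the centre of its underside.
- pen_0: Ball pen, 10x134x11 mm; a bystander. Origin at the centre of its underside.
Mind the look-alikes: they are no part of the job. What is shaped like the handset but purple is not meant.

How it is judged:
By the outcome, as a careful person would: the job done as asked, in the order asked, and still so for the second after the job is handed in, with the robot touching nothing.
It also fails if it takes over 72 s, if anything falls off the work surface, if the arm or the gripper's body presses on something with over 40 N, if the wrist force passes 120 N, or if a joint passes its speed limit or range.

## Working session

There is one attempt and no reset: what is moved stays moved. The work goes in short steps, Python scripts to look and compute and a tool call to move; the robot and the scene stay as the last step left them, time stands still between calls to the robot, and variables do not carry over. Pictures are saved under pics/ and viewed, about 8 in all and at most 12, crops included, and the job is handed in when it is done.

Besides the shell and the picture viewer there is one more tool, called as name([rows], argument=value, ...), one row to a line, values as JSON. servo_tool: Moves the arm, as the interface text tells. Its arguments: {"type":"object","properties":{"motion":{"type":"array"},"grip_force":{"type":"number"}},"required":["motion"]}

```bash
mkdir -p pics
cat > h.py <<'E'
import numpy as np, cv2
from scipy.spatial.transform import Rotation as R
from workcell import monitor, eyes, ticket, models
def cam(n):
    p,d=eyes.camera(n); i=eyes.camera_info(n); return p,d,np.array(i["intrinsics"]),np.array(i["extrinsics"])
def cloud(d,K,E):
    v,u=np.mgrid[:480,:640]; c=np.stack([(u-K[0,2])/K[0,0]*d,(v-K[1,2])/K[1,1]*d,d],-1)
    w=(c-E[:3,3])@E[:3,:3]; w[d<=0]=np.nan; return w
def toW(p,E): return (np.array(p)-E[:3,3])@E[:3,:3]
def pix(w,K,E):
    c=E[:3,:3]@w+E[:3,3]; return (K@c/c[2])[:2]
E
python3 - <<'E'
from h import *
np.set_printoptions(precision=4,suppress=True)
o=monitor.get_obs(); print({k:np.round(v,3) for k,v in o.items()})
for n in ("side","top"):
    p,d,K,E=cam(n); cv2.imwrite(f"pics/{n}0.png",p); np.savez(f"{n}0.npz",p=p,d=d,K=K,E=E)
    print(n,"cam at",-E[:3,:3].T@E[:3,3])
    for t in ("stand","rest_plate","plate_top","handset","counter_bell","card_terminal"):
        for r in models.boxes_of(n,t): 
            w=toW(r["point"],E); print(t,round(r["confidence"],2),w,pix(w,K,E).round())
E
```

```text
{'clock': np.float64(0.0), 'joint_pos': array([-1.207,  0.333, -0.065,  1.461,  0.022,  1.35 , -0.088]), 'joint_velocities': array([-0.001,  0.   , -0.001, -0.   ,  0.001, -0.001, -0.   ]), 'tau': array([  0.   , -62.546,   0.05 , -39.16 ,   0.016,   0.01 ,   0.   ]), 'position': array([0.236, 0.578, 0.23 ]), 'ee_rot': array([ 0.83 ,  0.558, -0.001,  0.   ]), 'ft_force': array([-0.677,  0.444,  0.53 ]), 'torque': array([-0.007,  0.032,  0.05 ]), 'grip_width': np.float64(0.998)}
side cam at [0.1198 0.1129 0.979 ]
stand 0.74 [ 0.5771 -0.195   0.0999] [385. 239.]
stand 0.33 [0.5938 0.0289 0.0136] [287. 281.]
rest_plate 0.88 [ 0.5848 -0.2042  0.1831] [392. 213.]
plate_top 0.7 [ 0.5852 -0.2011  0.1768] [390. 215.]
handset 0.79 [0.5953 0.03   0.0137] [287. 281.]
handset 0.56 [0.5514 0.3215 0.0164] [162. 340.]
counter_bell 0.81 [ 0.4319 -0.0844  0.0277] [361. 327.]
card_terminal 0.77 [0.7701 0.0672 0.0286] [250. 222.]
top cam at [ 0.4273 -0.0504  1.1207]
rest_plate 0.93 [ 0.5901 -0.2     0.1829] [390. 242.]
plate_top 0.7 [ 0.5859 -0.202   0.1802] [391. 245.]
handset 0.83 [0.5561 0.3205 0.0125] [148. 263.]
handset 0.64 [0.5986 0.0247 0.0171] [280. 248.]
counter_bell 0.59 [ 0.4384 -0.0892  0.0277] [329. 321.]
card_terminal 0.58 [0.7798 0.0679 0.0248] [264. 169.]
card_terminal 0.2 [ 0.7291 -0.2835  0.0309] [417. 194.]
```

View pics/side0.png

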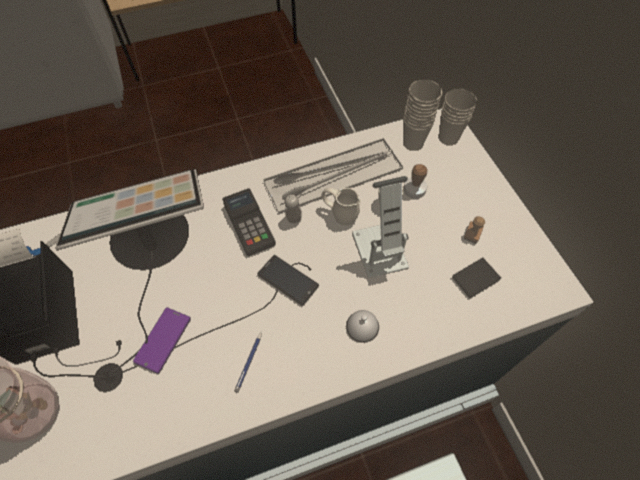

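View pics/top0.png

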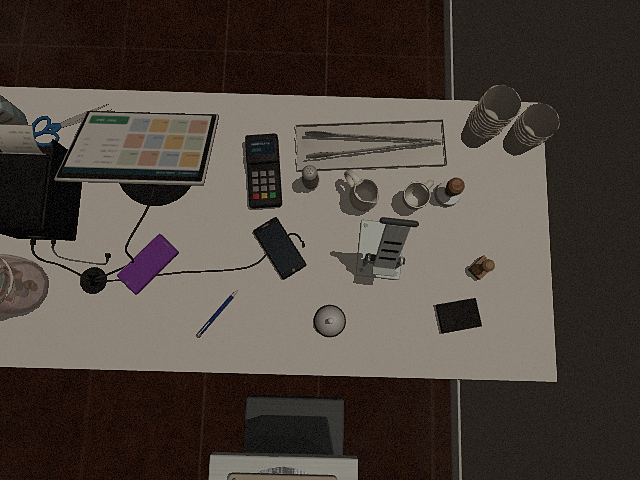

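Side/top pictures: the black handset is at side (287,281) / top (280,248). Look-alikes are the purple slab at side (162,340) / top (148,263), the ink pad at side (477,278) / top (458,315), and the card terminal at side (248,222). The stand is at top (385,250), with its lip towards the robot and its plate steep. My choice is the black one at top (280,248).

Run:
```python
from h import *
np.set_printoptions(precision=4,suppress=True)
for n in ("side","top"):
    z=np.load(n+"0.npz"); p,d,K,E=z["p"],z["d"],z["K"],z["E"]; w=cloud(d,K,E)
    # handset
    m=(np.abs(w[...,0]-.597)<.11)&(np.abs(w[...,1]-.027)<.10)&(w[...,2]>.007)&(w[...,2]<.022)&(p.max(-1)<90)
    k,l,s,c=cv2.connectedComponentsWithStats(m.astype(np.uint8)); i=1+np.argmax(s[1:,4]); m=l==i
    q=w[m]; (cx,cy),sz,a=cv2.minAreaRect(q[:,:2].astype(np.float32)); print(n,"handset",cx,cy,sz,a,"z",np.median(q[:,2]),len(q))
    # foot
    f=(np.abs(w[...,0]-.57)<.12)&(np.abs(w[...,1]+.195)<.09)&(w[...,2]>.004)&(w[...,2]<.013)
    k,l,s,c=cv2.connectedComponentsWithStats(f.astype(np.uint8)); i=1+np.argmax(s[1:,4])
    q=w[l==i]; print("foot",cv2.minAreaRect(q[:,:2].astype(np.float32)),len(q))
    # plate + bar
    b=(np.abs(w[...,0]-.57)<.12)&(np.abs(w[...,1]+.195)<.08)&(w[...,2]>.06)
    q=w[b]; print("hi",q.min(0),q.max(0),len(q)); 
    t=q[q[:,2]>q[:,2].max()-.012]; print("bar",t.min(0),t.max(0),np.polyfit(t[:,1],t[:,0],1),len(t))
    print(q[::max(1,len(q)//40)])
z=np.load("side0.npz")["p"][150:300,230:450]; t=np.load("top0.npz")["p"][190:310,230:450]
cv2.imwrite("pics/crop1.png",np.vstack([cv2.resize(z,None,fx=2,fy=2,interpolation=2),cv2.resize(t,None,fx=2,fy=2,interpolation=2)]))
```

```text
side handset 0.5986625552177429 0.02822330966591835 (0.13178707659244537, 0.06437256932258606) 34.10572814941406 z 0.014751993700009493 1427
foot ((0.6036314368247986, -0.1984882801771164), (0.13626499474048615, 0.10181178897619247), 1.4011114835739136) 1162
hi [ 0.533  -0.242   0.0603] [ 0.6247 -0.1592  0.254 ] 1902
bar [ 0.6071 -0.2389  0.242 ] [ 0.6247 -0.1698  0.254 ] [0.0881 0.6326] 237
[[ 0.6195 -0.2315  0.2499]
 [ 0.6237 -0.1951  0.2482]
 [ 0.6107 -0.2326  0.2442]
 [ 0.6146 -0.1997  0.2477]
 [ 0.6151 -0.1763  0.2512]
 [ 0.6077 -0.2147  0.2399]
 [ 0.6083 -0.2023  0.2384]
 [ 0.6059 -0.204   0.2341]
 [ 0.603  -0.2053  0.2307]
 [ 0.6028 -0.213   0.2208]
 [ 0.5984 -0.2203  0.2164]
 [ 0.6035 -0.1813  0.218 ]
 [ 0.6007 -0.1872  0.2121]
 [ 0.5986 -0.1936  0.205 ]
 [ 0.5952 -0.1993  0.1999]
 [ 0.5919 -0.2052  0.1944]
 [ 0.5886 -0.2111  0.1889]
 [ 0.585  -0.2192  0.1827]
 [ 0.5909 -0.1796  0.1835]
 [ 0.5857 -0.1842  0.1813]
 [ 0.5836 -0.1933  0.1722]
 [ 0.5805 -0.1993  0.1662]
 [ 0.5755 -0.2042  0.1633]
 [ 0.573  -0.2109  0.1557]
 [ 0.576  -0.1783  0.1572]
 [ 0.5727 -0.1891  0.1486]
 [ 
[... 1177 characters left out ...]
 0.5958 -0.1989  0.2072]
 [ 0.5942 -0.1804  0.1914]
 [ 0.5915 -0.2095  0.2006]
 [ 0.5894 -0.1907  0.187 ]
 [ 0.5878 -0.2191  0.1898]
 [ 0.5848 -0.1993  0.1812]
 [ 0.5821 -0.1815  0.1699]
 [ 0.581  -0.2127  0.1706]
 [ 0.5775 -0.1961  0.1641]
 [ 0.5752 -0.1823  0.1505]
 [ 0.5734 -0.2096  0.1539]
 [ 0.5721 -0.2219  0.1517]
 [ 0.573  -0.1676  0.1058]
 [ 0.5685 -0.1776  0.1251]
 [ 0.5658 -0.181   0.1304]
 [ 0.5643 -0.1815  0.1267]
 [ 0.5624 -0.1817  0.1256]
 [ 0.5612 -0.1906  0.1205]
 [ 0.5593 -0.2006  0.1217]
 [ 0.5584 -0.214   0.1152]
 [ 0.5584 -0.2326  0.1033]
 [ 0.5534 -0.1954  0.1012]
 [ 0.549  -0.1791  0.0987]
 [ 0.5478 -0.2165  0.0998]
 [ 0.5441 -0.2091  0.0938]
 [ 0.539  -0.1998  0.0997]]
```

View pics/crop1.png

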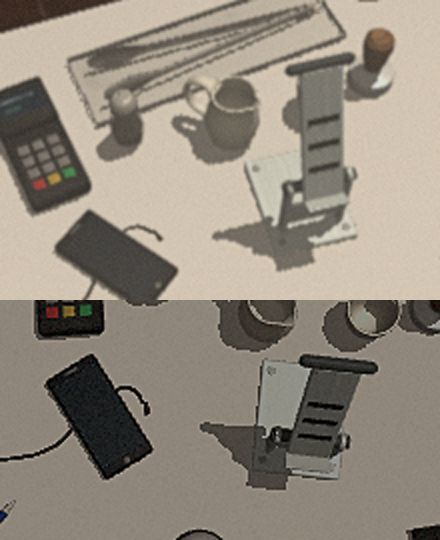

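The crop shows the wanted handset: matt black, screen up, centred near top (280,248). No other black slab is near it. Next I fit the plate.

```bash
cat >> h.py <<'E'
from scipy.optimize import least_squares
def plate(scenes,hz=.1):
    """fit face plane -> (angle deg, yaw deg, normal, offset) and width centre; scenes: list of world clouds"""
    out=[]
    for w in scenes:
        q=w[(np.abs(w[...,0]-.61)<.13)&(np.abs(w[...,1]+.2)<.06)&(w[...,2]>.112)]
        n=None; rng=np.random.default_rng(0); best=0
        for _ in range(400):
            a=q[rng.choice(len(q),3,False)]; c=np.cross(a[1]-a[0],a[2]-a[0]); L=np.linalg.norm(c)
            if L<1e-5: continue
            c/=L; k=np.abs((q-a[0])@c)<.003
            if k.sum()>best: best=k.sum(); K=k
        for _ in range(3):
            s=q[K]; m=s.mean(0); n=np.linalg.svd(s-m)[2][2]; n*=np.sign(n[2]); K=np.abs((q-m)@n)<.003
        s=q[K]; ang=np.degrees(np.arctan2(np.hypot(n[0],n[1]),n[2])); yaw=np.degrees(np.arctan2(-n[1],-n[0]))
        out.append((ang,yaw,n,m,s))
    return out
def rows(Pt,Rt,o=None):
    o=o or monitor.get_obs(); R0=R.from_quat(o["ee_rot"]); 
    return R0.inv().apply(np.array(Pt)-o["position"]), (R0.inv()*Rt).as_rotvec(degrees=True)
E
python3 - <<'E'
from h import *
np.set_printoptions(precision=4,suppress=True)
W=[]
for n in ("side","top"):
    z=np.load(n+"0.npz"); W.append(cloud(z["d"],z["K"],z["E"]))
for a,y,n,m,s in plate(W):
    ya=np.array([-np.sin(np.radians(y)),np.cos(np.radians(y)),0]); u=np.cross(ya,n)
    t=(s-m)@ya; 
    print("ang",a,"yaw",y,"n",n,"m",m,len(s),"across",np.percentile(t,[1,99]),"along",((s-m)@u).min(),((s-m)@u).max())
    # hinge axis: point 16 mm behind face with z=.1
    p=m-.016*n; p=p+u*(.1-p[2])/u[2]; c=p+ya*(np.percentile(t,1)+np.percentile(t,99))/2; print("hinge",c)
E
```

```text
ang 67.5310020105702 yaw -5.070801022282206 n [-0.9205  0.0817  0.3822] m [ 0.589  -0.2017  0.1898] 1342 across [-0.0288  0.0274] along -0.08424484615791637 0.06950781561132155
hinge [ 0.5692 -0.2006  0.1   ]
ang 67.4098679965468 yaw -5.173999457563151 n [-0.9195  0.0833  0.3841] m [ 0.5898 -0.2017  0.1922] 1083 across [-0.0293  0.029 ] along -0.08701240484172854 0.06795430452356256
hinge [ 0.5689 -0.1999  0.1   ]
```

```bash
cat >> h.py <<'E'
H=np.array([.569,-.200,.1]); YAW=np.radians(-5.1)
f=np.array([np.cos(YAW),np.sin(YAW),0]); ya=np.array([-np.sin(YAW),np.cos(YAW),0]); k=np.array([0,0,1.])
def un(th):
    t=np.radians(th); return f*np.cos(t)+k*np.sin(t), -f*np.sin(t)+k*np.cos(t)
def Rtool(th):
    z=-un(th)[1]; return R.from_matrix(np.stack([ya,np.cross(z,ya),z],1))
E
python3 - <<'E'
from h import *
np.set_printoptions(precision=4,suppress=True)
o=monitor.get_obs()
for P in ([.40,.2,.36],[.53,-.197,.26]): print(P,*rows(P,Rtool(30),o))
# push waypoints in the frame of the pre-push pose (assumed reached)
R0=Rtool(30)
for th in (75,67.5,60,53,46,40,36,33,31,30):
    u,n=un(th); P=H+.125*u+.016*n; print(th,P,R0.inv().apply(P-np.array([.53,-.197,.26])))
E
```

```text
[0.4, 0.2, 0.36] [-0.2889  0.295  -0.1287] [-29.7761   4.4612 -16.6666]
[0.53, -0.197, 0.26] [-0.6076  0.5652 -0.0287] [-29.7761   4.4612 -16.6666]
75 [ 0.5858 -0.2015  0.2249] [0.0005 0.0309 0.0584]
67.5 [ 0.6019 -0.2029  0.2216] [0.0005 0.0433 0.0693]
60 [ 0.6175 -0.2043  0.2163] [0.0005 0.0541 0.0818]
53 [ 0.6312 -0.2056  0.2095] [0.0005 0.0627 0.0946]
46 [ 0.644  -0.2067  0.201 ] [0.0005 0.0696 0.1083]
40 [ 0.6541 -0.2076  0.1926] [0.0005 0.0742 0.1207]
36 [ 0.6604 -0.2082  0.1864] [0.0005 0.0765 0.1291]
33 [ 0.6647 -0.2085  0.1815] [0.0005 0.0779 0.1356]
31 [ 0.6675 -0.2088  0.1781] [0.0005 0.0786 0.1399]
30 [ 0.6689 -0.2089  0.1764] [0.0005 0.0789 0.1421]
```

servo_tool([
  [0, -0.04, 0.03, -0.06, 0, 0, 0],
  [0, -0.08, 0.07, -0.11, -6, 1, -3],
  [0, -0.12, 0.11, -0.129, -12, 2, -7],
  [0, -0.16, 0.15, -0.129, -18, 3, -10],
  [0, -0.2, 0.2, -0.129, -24, 4, -13],
  [0, -0.25, 0.25, -0.129, -29.8, 4.5, -16.7],
  [0, -0.289, 0.295, -0.129, -29.8, 4.5, -16.7],
  [0, -0.33, 0.33, -0.125, -29.8, 4.5, -16.7],
  [0, -0.37, 0.365, -0.115, -29.8, 4.5, -16.7],
  [0, -0.41, 0.4, -0.1, -29.8, 4.5, -16.7],
  [0, -0.45, 0.435, -0.09, -29.8, 4.5, -16.7],
  [0, -0.49, 0.47, -0.075, -29.8, 4.5, -16.7],
  [0, -0.53, 0.505, -0.06, -29.8, 4.5, -16.7],
  [0, -0.57, 0.535, -0.045, -29.8, 4.5, -16.7],
  [0, -0.608, 0.565, -0.029, -29.8, 4.5, -16.7],
  [0, -0.608, 0.565, -0.029, -29.8, 4.5, -16.7],
  [0, -0.608, 0.565, -0.029, -29.8, 4.5, -16.7],
  [0, -0.608, 0.565, -0.029, -29.8, 4.5, -16.7],
])

```text
clock: 2.95
position: [0.5299, -0.196, 0.2607]
ee_rot: [0.712, 0.653, 0.175, 0.191]
ft_force: [-0.3, -0.1, -0.1]
grip_width: -0.0
```

servo_tool([
  [0, 0, 0.01, 0.04, 0, 0, 0],
  [0, 0, 0.025, 0.056, 0, 0, 0],
  [0, 0, 0.036, 0.063, 0, 0, 0],
  [0, 0, 0.043, 0.069, 0, 0, 0],
  [0, 0, 0.049, 0.075, 0, 0, 0],
  [0, 0, 0.054, 0.082, 0, 0, 0],
  [0, 0, 0.059, 0.088, 0, 0, 0],
  [0, 0, 0.063, 0.0945, 0, 0, 0],
  [0, 0, 0.066, 0.101, 0, 0, 0],
  [0, 0, 0.07, 0.108, 0, 0, 0],
  [0, 0, 0.072, 0.114, 0, 0, 0],
  [0, 0, 0.074, 0.12, 0, 0, 0],
  [0, 0, 0.076, 0.126, 0, 0, 0],
  [0, 0, 0.077, 0.131, 0, 0, 0],
  [0, 0, 0.078, 0.1355, 0, 0, 0],
  [0, 0, 0.078, 0.1355, 0, 0, 0],
  [0, 0, 0.078, 0.1355, 0, 0, 0],
])

```text
clock: 5.08
position: [0.6644, -0.2099, 0.1822]
ee_rot: [0.713, 0.652, 0.175, 0.191]
ft_force: [0.0, -0.7, -0.5]
grip_width: 0.0
```

servo_tool([
  [0, 0, 0, -0.04, 0, 0, 0],
  [0, 0, -0.03, -0.09, 0, 0, 0],
  [0, 0, -0.09, -0.11, 0, 0, 0],
  [0, 0, -0.15, -0.12, 0, 0, 0],
  [0, 0, -0.15, -0.12, 0, 0, 0],
  [0, 0, -0.15, -0.12, 0, 0, 0],
])

```text
clock: 5.82
position: [0.4736, -0.1928, 0.2105]
ee_rot: [0.713, 0.651, 0.176, 0.191]
ft_force: [1.1, 0.3, -0.0]
grip_width: -0.0
```

```bash
cat > look.py <<'E'
from h import *
import sys
np.set_printoptions(precision=4,suppress=True)
print(monitor.get_obs()["position"])
for n in ("side","top"):
    p,d,K,E=cam(n); cv2.imwrite(f"pics/{n}{sys.argv[1]}.png",p); np.savez(f"{n}{sys.argv[1]}.npz",p=p,d=d,K=K,E=E)
    a,y,nn,m,s=plate([cloud(d,K,E)])[0]; u,N=un(30); r=m-H
    al=np.cross(ya,nn); print(n,a,y,m,len(s),"along",(s-H)@al@np.eye(1) if 0 else np.percentile((s-H)@al,[1,99]),"face h above hinge",r@nn, "across", np.percentile((s-H)@ya,[1,99]))
E
python3 look.py 1
```

```text
[ 0.4736 -0.1928  0.2105]
side 32.733047590079636 -4.929199623295764 [ 0.6272 -0.2048  0.1573] 1467 along [-0.002   0.1568] face h above hinge 0.01664232394913282 across [-0.0263  0.0287]
top 32.751081995574026 -4.537637132779386 [ 0.6293 -0.2056  0.1582] 1641 along [-0.0013  0.1571] face h above hinge 0.016213207454009754 across [-0.0274  0.0271]
```

servo_tool([
  [0, 0, 0.05, 0, 0, 0, 0],
  [0, 0, 0.1, 0.02, 0, 0, 0],
  [0, 0, 0.15, 0.06, 0, 0, 0],
  [0, 0, 0.15, 0.1, 0, 0, 0],
  [0, 0, 0.151, 0.115, 0, 0, 0],
  [0, 0, 0.151, 0.12, 0, 0, 0],
  [0, 0, 0.151, 0.123, 0, 0, 0],
  [0, 0, 0.151, 0.126, 0, 0, 0],
  [0, 0, 0.151, 0.126, 0, 0, 0],
  [0, 0, 0.151, 0.126, 0, 0, 0],
  [0, 0, 0.15, 0.1, 0, 0, 0],
  [0, 0, 0.12, 0.05, 0, 0, 0],
  [0, 0, 0.06, 0.01, 0, 0, 0],
  [0, 0, 0, 0, 0, 0, 0],
  [0, 0, 0, 0, 0, 0, 0],
  [0, 0, 0, 0, 0, 0, 0],
])

```text
clock: 7.92
position: [0.472, -0.1925, 0.2116]
ee_rot: [0.713, 0.651, 0.179, 0.191]
ft_force: [0.6, 0.8, 0.5]
grip_width: -0.002
```

```bash
python3 look.py 2
python3 - <<'E'
from h import *
a=np.radians(124)
x=np.array([np.cos(a),np.sin(a),0]);z=np.array([0,0,-1.]);Rp=R.from_matrix(np.stack([x,np.cross(z,x),z],1))
for P in ([.52,-.08,.30],[.599,.0275,.12]): print(P,*[v.round(4) for v in rows(P,Rp)])
print("stay tilt rows", rows([.48,-.19,.33],Rtool(30))[0])
E
```

```text
[ 0.472  -0.1925  0.2116]
side 30.102105799816854 -4.284345188549118 [ 0.629  -0.2051  0.1541] 1488 along [-0.0029  0.157 ] face h above hinge 0.016595013871824577 across [-0.0267  0.0264]
top 30.204471230032954 -4.401794298436281 [ 0.6322 -0.2057  0.1555] 1674 along [-0.0011  0.1575] face h above hinge 0.016062539275073444 across [-0.0278  0.0258]
[0.52, -0.08, 0.3] [ 0.1168  0.0742 -0.0584] [ 29.0753  10.1373 -38.2606]
[0.599, 0.0275, 0.12] [0.2304 0.0432 0.1322] [ 29.0753  10.1373 -38.2606]
stay tilt rows [ 0.00377706  0.06360532 -0.09973396]
```

The plate reads 30.1 to 30.2 degrees with the arm clear. Next is the handset.

servo_tool([
  [1, 0.03, 0.02, -0.03, 0, 0, 0],
  [1, 0.07, 0.05, -0.05, 6, 2, -8],
  [1, 0.117, 0.074, -0.058, 12, 4, -16],
  [1, 0.15, 0.065, 0, 18, 6, -24],
  [1, 0.19, 0.055, 0.06, 24, 8, -31],
  [1, 0.23, 0.043, 0.132, 29.1, 10.1, -38.3],
  [1, 0.23, 0.043, 0.132, 29.1, 10.1, -38.3],
  [1, 0.23, 0.043, 0.132, 29.1, 10.1, -38.3],
  [1, 0.23, 0.043, 0.132, 29.1, 10.1, -38.3],
  [1, 0.23, 0.043, 0.132, 29.1, 10.1, -38.3],
])

```text
clock: 9.28
position: [0.5994, 0.0267, 0.12]
ee_rot: [0.469, 0.883, -0.002, 0.001]
ft_force: [-0.7, -0.6, 0.8]
grip_width: 1.0
```

Run:
```python
from h import *
a=np.radians(124)
x=np.array([np.cos(a),np.sin(a),0]);z=np.array([0,0,-1.]);Rp=R.from_matrix(np.stack([x,np.cross(z,x),z],1))
print(*[v.round(4) for v in rows([.599,.0275,0.001],Rp)])
p,d,K,E=cam("side"); cv2.imwrite("pics/s3.png",cv2.resize(p[170:350,190:410],None,fx=3,fy=3))
```

```text
[0.0012 0.0003 0.119 ] [-0.1248  0.1466  0.0417]
```

View pics/s3.png

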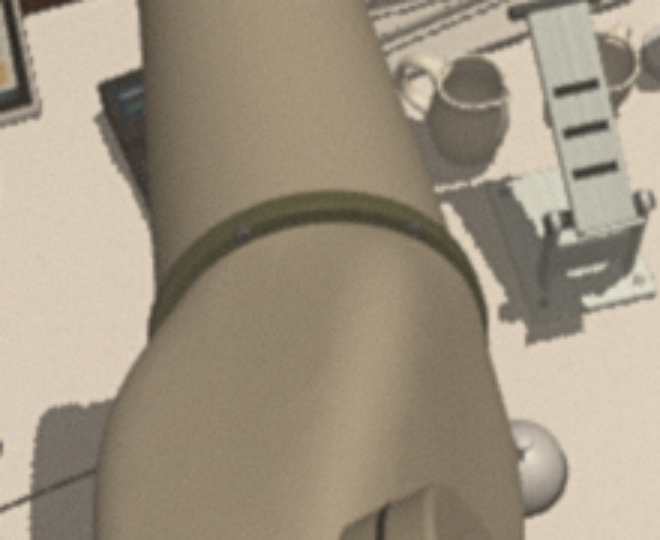

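The arm hides the handset in this view (crop centre); the stand at crop (590,150) and the bell at (540,465) are untouched. Descending.

servo_tool([
  [1, 0.001, 0, 0.04, 0, 0, 0],
  [1, 0.001, 0, 0.08, 0, 0, 0],
  [1, 0.001, 0, 0.105, 0, 0, 0],
  [1, 0.001, 0, 0.119, 0, 0, 0],
  [1, 0.001, 0, 0.119, 0, 0, 0],
  [0.6, 0.001, 0, 0.119, 0, 0, 0],
  [0, 0.001, 0, 0.119, 0, 0, 0],
  [0, 0.001, 0, 0.119, 0, 0, 0],
  [0, 0.001, 0, 0.119, 0, 0, 0],
  [0, 0.001, 0, 0.119, 0, 0, 0],
  [0, 0.001, 0, 0.119, 0, 0, 0],
  [0, 0.001, 0, 0.119, 0, 0, 0],
], grip_force=40)

```text
clock: 10.82
position: [0.5986, 0.0278, 0.0009]
ee_rot: [0.469, 0.883, -0.002, 0.0]
ft_force: [-2.5, -1.0, 6.9]
grip_width: 0.733
```

servo_tool([
  [0, 0, 0, -0.01, 0, 0, 0],
  [0, 0, 0, -0.04, 0, 0, 0],
  [0, 0, 0, -0.09, 0, 0, 0],
  [0, 0, 0, -0.14, 0, 0, 0],
  [0, 0, 0, -0.19, 0, 0, 0],
  [0, 0, 0, -0.24, 0, 0, 0],
  [0, 0, 0, -0.28, 0, 0, 0],
  [0, 0, 0, -0.28, 0, 0, 0],
  [0, 0, 0, -0.28, 0, 0, 0],
])

```text
clock: 11.95
position: [0.598, 0.0289, 0.2787]
ee_rot: [0.469, 0.883, -0.002, -0.001]
ft_force: [0.2, 0.5, -3.4]
grip_width: 0.732
```

Run:
```python
from h import *
np.set_printoptions(precision=4,suppress=True)
o=monitor.get_obs(); print(o["position"],o["ft_force"],o["torque"],o["grip_width"])
for n in ("side","top"):
    z=np.load(n+"2.npz"); a,y,nn,m,s=plate([cloud(z["d"],z["K"],z["E"])])[0]; al=np.cross(ya,nn)
    g=(s-H)@al; t=(s-H)@ya
    c=[]
    for lo in np.arange(.02,.13,.01):
        q=t[(g>lo)&(g<lo+.01)]; c.append((q.min()+q.max())/2)
    b=t[g>.145]; pf=np.polyfit(np.arange(.025,.135,.01),c,1)
    print(n,"centre vs H at seat",np.polyval(pf,.057),"yaw of edges",-5.1+np.degrees(pf[0]),"half width",(q.max()-q.min())/2,"bar",b.min(),b.max())
```

```text
[0.598  0.0289 0.2787] [ 0.1702  0.5068 -3.4378] [-0.0277  0.0556  0.0003] 0.7316468718236392Traceback (most recent call last):
  File "<stdin>", line 10, in <module>
    raise TypeError("expected x and y to have same length")
TypeError: expected x and y to have same length
```

Run:
```python
from h import *
np.set_printoptions(precision=4,suppress=True)
X=.025+.01*np.arange(11)
for n in ("side","top"):
    z=np.load(n+"2.npz"); a,y,nn,m,s=plate([cloud(z["d"],z["K"],z["E"])])[0]; al=np.cross(ya,nn)
    g=(s-H)@al; t=(s-H)@ya
    c=[]
    for x in X:
        q=t[abs(g-x)<.005]; c.append((q.min()+q.max())/2)
    b=t[g>.145]; pf=np.polyfit(X,c,1)
    print(n,"centre vs H at seat",np.polyval(pf,.057),"yaw of edges",-5.1+np.degrees(pf[0]),"half width",(q.max()-q.min())/2,"bar",b.min(),b.max())
p,d,K,E=cam("side"); cv2.imwrite("pics/s4.png",cv2.resize(p[60:360,170:470],None,fx=2,fy=2))
```

```text
side centre vs H at seat -3.953874675377518e-06 yaw of edges -4.872178708921162 half width 0.022670859455270434 bar -0.03521112211882149 0.03491101991455104
top centre vs H at seat -0.00010150495033741446 yaw of edges -5.190545005683572 half width 0.022754211914097745 bar -0.03406785633318369 0.03449153473682004
```

View pics/s4.png

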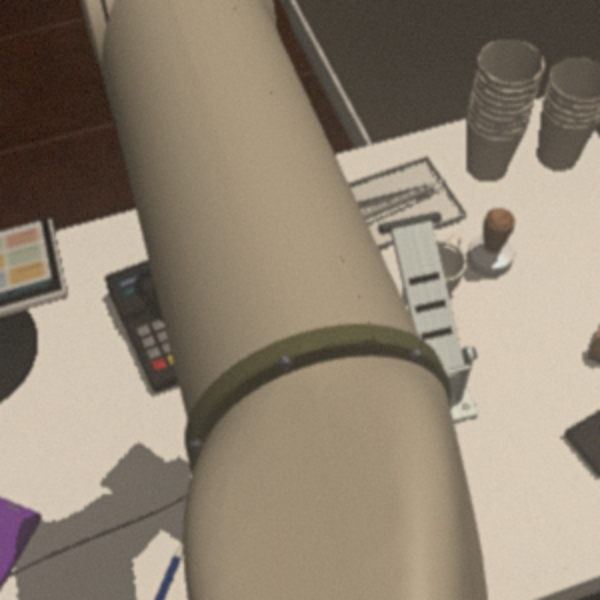

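The arm hides the gripper again. The plate at crop (430,290) is as left, and the grip width of 0.73 (62 mm) confirms the handset is held.

Run:
```python
from h import *
np.set_printoptions(precision=4,suppress=True)
u,n=un(30.1); S=H+.057*u+.016*n; print(S)
for P in (S+.01*u+.12*n,S+.01*u+.03*n): print(P,*rows(P,Rtool(30.1)))
```

```text
[ 0.6101 -0.2037  0.1424]
[ 0.5588 -0.1991  0.2513] [-0.167  -0.16    0.0279] [-29.2576 -10.1811  38.3217]
[ 0.6038 -0.2031  0.1734] [-0.1955 -0.1245  0.1055] [-29.2576 -10.1811  38.3217]
```

servo_tool([
  [0, -0.015, -0.015, -0.005, 0, 0, 0],
  [0, -0.03, -0.03, -0.01, -3, -1, 4],
  [0, -0.05, -0.048, -0.01, -7, -2.5, 9],
  [0, -0.07, -0.067, -0.01, -11, -4, 15],
  [0, -0.09, -0.086, -0.01, -15, -5.5, 20],
  [0, -0.11, -0.105, -0.01, -19, -7, 26],
  [0, -0.13, -0.125, 0, -23, -8.5, 31],
  [0, -0.15, -0.145, 0.01, -27, -9.5, 36],
  [0, -0.16, -0.155, 0.02, -29.3, -10.2, 38.3],
  [0, -0.167, -0.16, 0.028, -29.3, -10.2, 38.3],
  [0, -0.167, -0.16, 0.028, -29.3, -10.2, 38.3],
  [0, -0.173, -0.152, 0.045, -29.3, -10.2, 38.3],
  [0, -0.183, -0.14, 0.072, -29.3, -10.2, 38.3],
  [0, -0.19, -0.131, 0.09, -29.3, -10.2, 38.3],
  [0, -0.1955, -0.1245, 0.1055, -29.3, -10.2, 38.3],
  [0, -0.1955, -0.1245, 0.1055, -29.3, -10.2, 38.3],
  [0, -0.1955, -0.1245, 0.1055, -29.3, -10.2, 38.3],
])

```text
clock: 14.12
position: [0.604, -0.204, 0.1746]
ee_rot: [0.712, 0.652, 0.175, 0.192]
ft_force: [-0.4, -0.1, -1.3]
grip_width: 0.732
```

Run:
```python
from h import *
np.set_printoptions(precision=4,suppress=True)
u,n=un(30.1); S=H+.057*u+.016*n
o=monitor.get_obs(); d=o["position"]-S; print("u,y,n",d@u,d@ya,d@n, "rot err",rows(S,Rtool(30.1))[1],o["ft_force"],o["grip_width"])
for c in ("side","top"):
    p,dd,K,E=cam(c); cv2.imwrite(f"pics/{c}5.png",p); np.savez(f"{c}5.npz",p=p,d=dd,K=K,E=E)
a=cv2.imread("pics/side5.png")[150:310,300:480];b=cv2.imread("pics/top5.png")[170:330,300:480]
cv2.imwrite("pics/c5.png",cv2.resize(np.hstack([a,b]),None,fx=2.2,fy=2.2))
```

```text
u,y,n 0.010881934634811977 -0.0008686866544574954 0.030888040200597242 rot err [0.0797 0.0647 0.0257] [-0.4089 -0.1089 -1.3104] 0.7315284326177399
```

View pics/c5.png

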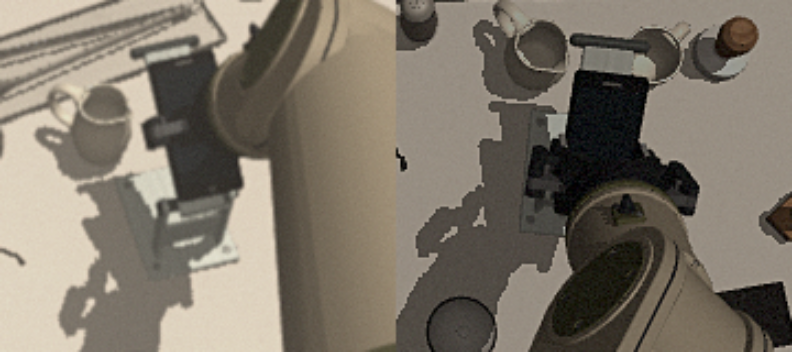

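Handset over the plate, aligned (side crop (200,120), top crop (605,110)). I measure its pose in the plate frame.

```bash
cat > hs.py <<'E'
from h import *
import sys
np.set_printoptions(precision=4,suppress=True)
def hs(tag,lo,hi):
    u,n=un(30.1); S=H+.057*u+.016*n
    for c in ("side","top"):
        z=np.load(f"{c}{tag}.npz"); w=cloud(z["d"],z["K"],z["E"])-S; a,b,h=w@u,w@ya,w@n
        m=(abs(a)<.10)&(abs(b)<.05)&(h>lo)&(h<hi)&(z["p"].max(-1)<75)
        g,l,s,_=cv2.connectedComponentsWithStats(m.astype(np.uint8)); m=l==1+np.argmax(s[1:,4])
        q=np.c_[a[m],b[m]]; A=np.c_[a[m],b[m],np.ones(m.sum())]; r=np.linalg.lstsq(A,h[m],rcond=None)[0]
        qq=q[q[:,0]>.02]; t=[(x[:,1].min()+x[:,1].max())/2 for x in (qq[abs(qq[:,0]-v)<.005] for v in (.03,.04,.05))]
        print(c,m.sum(),"along",np.percentile(q[:,0],[.3,99.7]),"across",np.percentile(q[:,1],[.5,99.5]),"mid at +30,40,50mm",np.array(t),"screen height",r[2],"tilts deg",np.degrees(r[:2]))
if __name__=="__main__": hs(sys.argv[1],float(sys.argv[2]),float(sys.argv[3]))
E
python3 hs.py 5 .034 .056
```

```text
Traceback (most recent call last):
  File "hs.py", line 13, in <module>
    if __name__=="__main__": hs(sys.argv[1],float(sys.argv[2]),float(sys.argv[3]))
                             ~~^^^^^^^^^^^^^^^^^^^^^^^^^^^^^^^^^^^^^^^^^^^^^^^^^^^
  File "hs.py", line 11, in hs
    qq=q[q[:,0]>.02]; t=[(x[:,1].min()+x[:,1].max())/2 for x in (qq[abs(qq[:,0]-v)<.005] for v in (.03,.04,.05))]
                          ~~~~~~~~~~^^
ValueError: zero-size array to reduction operation minimum which has no identity
```

```bash
sed -i 's/&(z\["p"\].max(-1)<75)/\&(z["p"].max(-1)<95)/; s/^        g,l,s,_.*$/        m\&=(a>.018)if c=="top" else True/; s/t=\[.*$/t=[(x[:,1].min()+x[:,1].max())\/2 for x in (q[abs(q[:,0]-v)<.006] for v in (.03,.04,.05)) if len(x)]/' hs.py; python3 hs.py 5 .034 .056
python3 - <<'E'
from h import *
z=np.load("side5.npz");u,n=un(30.1); S=H+.057*u+.016*n
w=cloud(z["d"],z["K"],z["E"])-S
for v,c in ((190,385),(205,395),(225,400)): print(w[v,c]@np.c_[u,ya,n],z["p"][v,c])
E
```

```text
side 1228 along [-0.054  0.078] across [-0.03    0.0314] mid at +30,40,50mm [0.0148 0.012  0.0056] screen height 0.044682840710134154 tilts deg [ 0.2479 -0.951 ]
top 1108 along [0.0182 0.0798] across [-0.035   0.0341] mid at +30,40,50mm [-0.0008 -0.0003 -0.0003] screen height 0.04626589914999751 tilts deg [-1.7671 -0.2113]
[0.04759104 0.00140118 0.0477819 ] [57 59 58]
[0.00578899 0.04098927 0.22239087] [45 56 58]
[-0.02859183 -0.01376573  0.04488982] [48 51 51]
```

servo_tool([
  [0, 0.0006, 0, 0.01, 0, 0, 0],
  [0, 0.0006, 0, 0.018, 0, 0, 0],
  [0, 0.0006, 0, 0.024, 0, 0, 0],
  [0, 0.0006, 0, 0.0275, 0, 0, 0],
  [0, 0.0006, 0, 0.0275, 0, 0, 0],
  [0, 0.0006, -0.004, 0.0275, 0, 0, 0],
  [0, 0.0006, -0.008, 0.0275, 0, 0, 0],
  [0, 0.0006, -0.0105, 0.0275, 0, 0, 0],
  [0, 0.0006, -0.0105, 0.0275, 0, 0, 0],
  [0, 0.0006, -0.0105, 0.0275, 0, 0, 0],
])

```text
clock: 15.48
position: [0.6096, -0.2029, 0.1455]
ee_rot: [0.712, 0.652, 0.176, 0.193]
ft_force: [-0.2, -0.1, -2.2]
grip_width: 0.738
```

```bash
cat > st.py <<'E'
from h import *
u,n=un(30.1); S=H+.057*u+.016*n; o=monitor.get_obs(); d=o["position"]-S
B=np.c_[u,ya,n]; print("u,y,n mm",(d@B*1000).round(2),"F u,y,n",(o["ft_force"]@B).round(2),"rot",rows(S,Rtool(30.1))[1].round(2),o["clock"])
E
python3 st.py
```

```text
u,y,n mm [1.02 0.67 2.95] F u,y,n [-1.26 -0.16 -1.75] rot [ 0.16 -0.01  0.02] 15.475
```

servo_tool([
  [0, 0, -0.0007, 0.001, 0, 0, 0],
  [0, 0, -0.0014, 0.002, 0, 0, 0],
  [0, 0, -0.002, 0.0025, 0, 0, 0],
  [0, 0, -0.002, 0.0025, 0, 0, 0],
  [0, 0, -0.002, 0.0025, 0, 0, 0],
])

```text
clock: 16.1
position: [0.6093, -0.203, 0.1426]
ee_rot: [0.712, 0.652, 0.176, 0.193]
ft_force: [-2.3, 1.9, 4.4]
grip_width: 0.736
```

```bash
python3 st.py; for i in 1; do python3 - <<'E'
from h import *
for c in ("side","top"):
    p,dd,K,E=cam(c); np.savez(f"{c}6.npz",p=p,d=dd,K=K,E=E)
E
done; python3 hs.py 6 .006 .026; python3 st.py
```

```text
u,y,n mm [-0.66  0.58  0.59] F u,y,n [0.08 1.74 4.99] rot [ 0.19 -0.02  0.01] 16.1
side 1141 along [-0.0663  0.0665] across [-0.0294  0.0326] mid at +30,40,50mm [0.0122 0.0043 0.0009] screen height 0.014424317920656626 tilts deg [ 0.277  -0.2654]
top 824 along [0.0187 0.0679] across [-0.0305  0.0327] mid at +30,40,50mm [0.0009 0.0009 0.0009] screen height 0.0155520325250752 tilts deg [-1.8841 -0.3845]
u,y,n mm [-0.65  0.6   0.59] F u,y,n [0.08 1.72 5.88] rot [ 0.19 -0.02  0.01] 16.2
```

servo_tool([
  [0, 0, 0, -0.0008, 0, 0, 0],
  [0, -0.0008, 0, -0.0008, 0, 0, 0],
  [0, -0.0008, -0.0005, -0.0008, 0, 0, 0],
  [0, -0.0008, -0.001, -0.0008, 0, 0, 0],
  [0, -0.0008, -0.001, -0.0008, 0, 0, 0],
])

```text
clock: 16.82
position: [0.6088, -0.2033, 0.1432]
ee_rot: [0.712, 0.652, 0.177, 0.193]
ft_force: [5.4, 1.5, 0.6]
grip_width: 0.731
```

```bash
python3 st.py
```

```text
u,y,n mm [-0.78  0.22  1.39] F u,y,n [ 4.88  1.93 -2.08] rot [ 0.26 -0.02  0.05] 16.825
```

servo_tool([
  [0, 0, 0.0002, 0.0004, 0, 0, 0],
  [0, 0, 0.0003, 0.0006, 0, 0, 0],
  [0, 0, 0.0003, 0.0006, 0, 0, 0],
], grip_force=20)

```text
clock: 17.2
position: [0.6091, -0.2034, 0.1427]
ee_rot: [0.712, 0.652, 0.177, 0.193]
ft_force: [5.2, 2.1, 1.9]
grip_width: 0.73
```

```bash
python3 st.py
```

```text
u,y,n mm [-0.77  0.18  0.77] F u,y,n [ 5.27  2.57 -0.81] rot [ 0.23 -0.03  0.04] 17.2
```

Seated: about 6 N on the lip and light contact on the face. I open gently and back straight off.

servo_tool([
  [0.78, 0, 0, 0, 0, 0, 0],
  [0.8, 0, 0, 0, 0, 0, 0],
  [0.85, 0, 0, 0, 0, 0, 0],
  [0.95, 0, 0, 0, 0, 0, 0],
  [1, 0, 0, 0, 0, 0, 0],
  [1, 0, 0, 0, 0, 0, 0],
  [1, 0, 0, 0, 0, 0, 0],
  [1, 0, 0, -0.01, 0, 0, 0],
  [1, 0, 0, -0.03, 0, 0, 0],
  [1, 0, 0, -0.07, 0, 0, 0],
  [1, 0, 0, -0.12, 0, 0, 0],
  [1, 0, -0.04, -0.16, 0, 0, 0],
  [1, 0, -0.1, -0.19, 0, 0, 0],
  [1, 0, -0.14, -0.2, 0, 0, 0],
  [1, 0, -0.14, -0.2, 0, 0, 0],
  [1, 0, -0.14, -0.2, 0, 0, 0],
])

```text
clock: 19.2
position: [0.4111, -0.1869, 0.2479]
ee_rot: [0.712, 0.651, 0.18, 0.193]
ft_force: [0.0, -0.4, -0.7]
grip_width: 0.999
```

```bash
sed -i 's/&=(a>.018)if c=="top" else True/\&=True/' hs.py; python3 look.py 7; python3 hs.py 7 .006 .026
python3 - <<'E'
import cv2,numpy as np
a=cv2.imread("pics/side7.png")[130:310,270:490];b=cv2.imread("pics/top7.png")[170:350,270:490]
cv2.imwrite("pics/c7.png",cv2.resize(np.hstack([a,b]),None,fx=1.8,fy=1.8))
E
```

```text
[ 0.4111 -0.1869  0.2479]
side 30.34091427136177 -5.224412708748701 [ 0.603  -0.2019  0.1551] 1694 along [-0.0108  0.1227] face h above hinge 0.030396320311716272 across [-0.0299  0.0317]
top 30.273065470420907 -4.64285422289138 [ 0.6044 -0.2023  0.1556] 1893 along [-0.0112  0.1238] face h above hinge 0.03014814366172063 across [-0.0301  0.0314]
side 1782 along [-0.0639  0.0661] across [-0.0297  0.032 ] mid at +30,40,50mm [ 0.0013 -0.0001  0.0007] screen height 0.014639058525031643 tilts deg [ 0.2325 -0.4255]
top 2071 along [-0.0679  0.0679] across [-0.0311  0.0323] mid at +30,40,50mm [0.0006 0.0007 0.0005] screen height 0.014176985011869227 tilts deg [0.0262 0.0424]
```

View pics/c7.png

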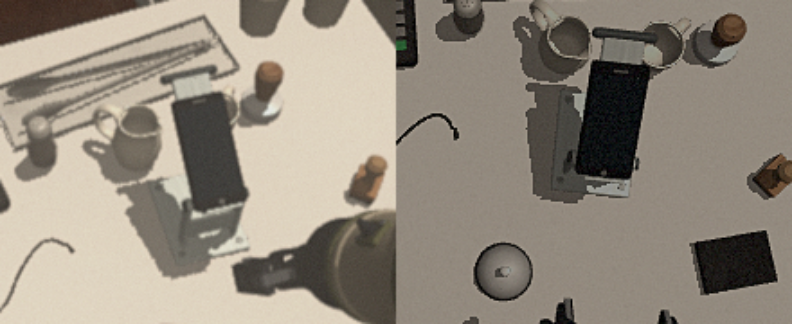

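The picture shows the handset screen up on the plate, its lower end at the lip (top crop (605,178)), centred across, with bystanders in place. Screen plane reads 30.3°, the screen is 14 mm above the face, and the offset across is +0.6 mm. Handing in.

```bash
python3 -c "
from h import *
print(ticket.hand_in(), monitor.get_obs()['clock'])"
```

```text
the job is handed in; nothing more can be done
the job is handed in; nothing more can be done
```

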